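# Set the drill jig on the pile of blanks

### The job

Pick up the drill jig, the grey plate with a raised block and two brass pins, and lower it gently onto the middle of the pile of brown blanks in the dark tray until you feel it sit, squared up with the blanks (either way round). The pile can be low or high, so do not drop the jig or ram it down; let go only once it rests flat, and leave the steel block and the flat steel case where they are.

Things in the scene. Friction and masses are not known exactly. Their poses are not given: they have to be found in the camera images.
- drill_jig: Grey drill jig, loose, about 0.4 kg: base plate 75 (x) by 110 (y) by 18 mm high; on it a raised block, x -25 to 25 mm, y -42 to 18 mm, 18 to 32 mm above the underside; two brass pins 12 mm thick at x +-20, y 40 mm, 32 mm high. Origin: centre of the underside, z up. Grip the raised block from above across its 50 mm width (along x), straight above the origin: balanced there.
- stack_tray: Dark tray fixed to the bench, 104 (x) by 140 (y) mm, rim 10 mm high, an ear on each x side (132 mm over ears). Origin: centre of the underside, on the bench, z up. The pile of brown fibre-board blanks, each 80 (x) by 115 (y) by 4 mm, stands centred on the origin, square to its axes. The pile is fixed; its level top lies 20 to 60 mm above the bench, different each time, not told.
- steel_block: Bystander: bright steel block 30 by 45 by 31 mm with a dark dot on top, loose. Origin: centre of the underside.
- flat_case: Bystander: flat closed steel case 108 by 150 by 33 mm, loose. Origin: centre of the underside.
Things that resemble listed ones, but are neither listed nor needed, are in the scene too. What is shaped like the drill_jig but orange is not meant.

How it is judged:
By the outcome, as a careful person would: the job done as asked, in the order asked, and still so for the second after the job is handed in, with the robot touching nothing.
It also fails if it takes over 40 s, if anything falls off the work surface, if the arm or the gripper's body presses on something with over 40 N, if the wrist force passes 120 N, or if a joint passes its speed limit or range.

### The arm

A 7-joint arm with a two-finger parallel gripper is mounted at the origin on the work surface; the furniture and walls round the work are solid. World frame = base frame: x ahead of the robot, y to its left, z up, the work surface at z = 0. Lengths are in m, angles in rad, forces in N, time in s.
With the tool pointing down it reaches from about 0.425 to 0.925 m from the base axis. Payload 6.8 kg.
Tool frame: the origin (TCP) lies midway between the tips of the shut fingers; the grasp point (between the pads) lies 19 mm behind it; z points along the fingers, y is the line along which they close (so a half turn about z gives the same grasp; the last joint's range is limited). The gripper opens to 85 mm and grips with 20 to 120 N. Pads are 22 mm wide; open, the fingers measure 114 mm over their backs; the gripper's body (76 mm by 85 mm) begins 54 mm behind the grasp point. The pads swing forward as they close: fully open they stand 13 mm farther back than shut.
Start: joints at [-1.216, 0.477, 0.022, 1.555, -0.011, 1.109, -0.083], TCP at [0.301, 0.604, 0.231] pointing down, gripper open.
Joint ranges: [-2.96, 2.96], [-0.34, 2.1], [-1.41, 1.46], [0.24, 2.44], [-1.37, 4.51], [0.17, 1.92], [-2.96, 2.96]. Speed limits (rad/s): [2.39, 2.39, 3.14, 3.14, 3.14, 3.14, 3.14].

### API

Orientations are given as a unit quaternion [w, x, y, z].
In Python, from station import readout, imaging, hand_in gives the robot as it stands.
- The arm moves only by the tool drive_tool, never from a script. Its argument "series" is a list of rows, each a list of 5 numbers: the shift along the tool's x, y, z in cm, then the turn about the tool's z in degrees, then the closure, from -1 (fully open) to 1 (shut). A call has 1 to 8 rows; each row shifts and turns the commanded pose from where the row before left it, along the tool's axes as they then stand; what a row does not reach is not made up. A row lasts 1/10 s, in which the tool goes at most 50 mm and 8.59 degrees, less where a joint would pass 70% of its speed; a pose out of reach is approached as far as the arm can. A call with a gripper value outside its range is refused whole. The fingers move at their own pace and stop on an object; "squeeze" is the grip in N (left out, the last holds). Time passes only in rows, so rows that do not move let the fingers close. It gives the time, the measured TCP pose, the force, the opening and the grip force at its end, in the units of the state.
- readout.get_obs(): the state, without advancing time (a new reading comes with each control period).
- imaging.read_camera(name): name is "scene" or "top"; returns the picture (420x560x3 uint8, red, green, blue); there is no depth.
- imaging.camera_model(name): a dict with "vfov" (degrees; the focal length in pixels is half the picture's height over the tangent of half this angle, whatever the lens; pixels are square), "cx", "cy" (the principal point, pixels), "xyz" and "orientation" of the camera in the world. Camera axes: x right, y down, z forward; pixel columns grow to the right and rows downward; lengths in m; the calibration is good to about 2 mm. A picture is of the moment at which its call begins. camera_model takes no time and is no camera call.
- hand_in(): hands the job in; it is judged then, once.
Trained networks look in the newest picture that a camera, given by its name, has taken for a name from the list of things; names that differ only in an ending like _2 or _b are one class to them, and where a whole thing is asked for, a point or a joint stands for the part that bears it (a point fixed in the world has none). Each returns a list of dicts, best first, with "conf" (0 to 1); they miss things now and then, are a little off and sometimes report something else, mostly with a low value. They report only what shows in the picture. A call takes as long as a camera call. They do not tell look-alikes from the thing itself.
- imaging.cut_out(thing, camera): "mask" (420x560 bool, what is visible of it) and "centre" ([column, row] in pixels, amid what is visible of it).
The state is a dict: "t": time; "q": joint angles; "joint_vel": joint speeds; "joint_torque": joint torques, N m; "eef_pos": TCP position; "tool_rot": TCP orientation; "contact_force": force on the tool from outside, world axes, zero at the start; "torque": the same for the moment, N m; "gripper_width": opening from 0.0 (shut) to 1.0 (fully open); "grasp_force": force on a finger pad.
Only numpy, scipy, OpenCV 4.12 (cv2) and the standard library are available. Lean on these libraries where they do the work, as an engineer would, in place of code of your own. Each camera call takes 0.05 s, during which the arm holds its last target. There are 200 camera calls.

## Working session

There is one attempt and no reset: what is moved stays moved. The work goes in short steps, Python scripts to look and compute and a tool call to move; the robot and the scene stay as the last step left them, time stands still between calls to the robot, and variables do not carry over. Pictures are saved under pics/ and viewed, at most 10 in all, crops included, and the job is handed in when it is done.

Besides the shell and the picture viewer there is one more tool, called after "Request:" by a JSON object that holds its "op" and its "data". drive_tool: Moves the arm, as the interface text tells. Its arguments: {"type":"object","properties":{"series":{"type":"array"},"squeeze":{"type":"number"}},"required":["series"]}

```bash
mkdir -p pics; ls; python3 - <<'E'
from station import readout, imaging
import cv2
o=readout.get_obs();print({k:o[k] for k in('t','eef_pos','tool_rot','contact_force','gripper_width')})
for n in('scene','top'):
    print(n,imaging.camera_model(n)); im=imaging.read_camera(n)
    cv2.imwrite(f'pics/{n}0.png',im[...,::-1])
    for th in('drill_jig','stack_tray','steel_block','flat_case'):
        print(n,th,[(round(d['conf'],2),[round(float(v)) for v in d['centre']],int(d['mask'].sum())) for d in imaging.cut_out(th,n)])
E
```

```text
pics
{'t': 0.0, 'eef_pos': array([0.30107968, 0.60345856, 0.23031809]), 'tool_rot': array([-1.50242767e-04,  2.29303211e-01,  9.73354603e-01, -9.12034277e-04]), 'contact_force': array([0.95567861, 0.14492067, 0.59420549]), 'gripper_width': 1.0005106195050235}
scene {'vfov': 49.04835639031803, 'cx': 286.9799721953086, 'cy': 211.1209708577802, 'xyz': array([ 0.00954965, -0.96312717,  0.70848243]), 'orientation': array([-0.45991896,  0.85027958, -0.22099053,  0.12908285])}
scene drill_jig [(0.94, [189, 202], 858), (0.72, [294, 251], 1046)]
scene stack_tray [(0.59, [252, 204], 1371)]
scene steel_block [(0.47, [225, 175], 160)]
scene flat_case [(0.81, [397, 240], 1855), (0.68, [226, 178], 184)]
top {'vfov': 50.922782970264805, 'cx': 272.5230450062203, 'cy': 207.03031269629017, 'xyz': array([ 0.3593679 , -0.03604503,  1.08684662]), 'orientation': array([ 0.06192719, -0.69511009,  0.71448427, -0.04999206])}
top drill_jig [(0.61, [217, 289], 1467), (0.56, [346, 227], 1403), (0.48, [173, 226], 307)]
top stack_tray [(0.79, [243, 227], 2495)]
top steel_block [(0.65, [173, 226], 284)]
top flat_case [(0.8, [375, 122], 2564)]
```

View pics/top0.png

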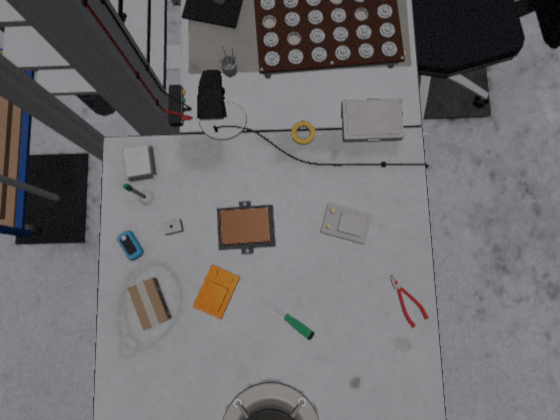

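View pics/scene0.png

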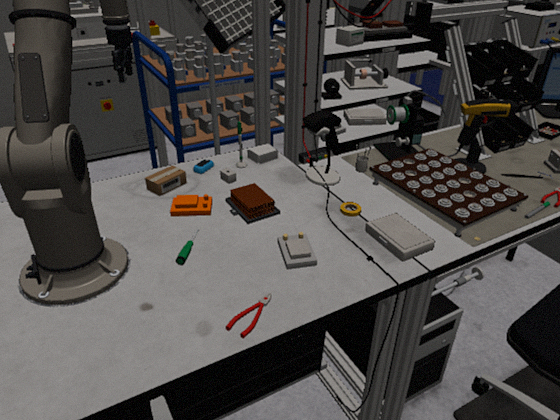

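The top view shows the grey jig at (346,223) and an orange look-alike at (217,290). The tray with the brown pile is at (246,226), the flat case at (373,120) and the steel block at (173,226). A light box at (138,162) and a brown box at (150,303) could also be confused with the real things. In the scene view the grey jig is at (296,250), the orange one at (190,204) and the pile at (252,200). I choose the grey one. Next I fit known shapes to the masks in both views.

```bash
cat > h.py <<'E'
import numpy as np, cv2
from scipy.spatial.transform import Rotation as R
from scipy.optimize import minimize
from station import readout, imaging
S=6
def proj(n,P):
    m=imaging.camera_model(n); q=m['orientation']
    c=R.from_quat([*q[1:],q[0]]).inv().apply(np.atleast_2d(P)-m['xyz'])
    f=210/np.tan(np.radians(m['vfov'])/2)
    return c[:,:2]/c[:,2:]*f+[m['cx'],m['cy']]
def box(x0,x1,y0,y1,z0,z1): return np.array([[x,y,z] for x in(x0,x1) for y in(y0,y1) for z in(z0,z1)])
JIG=[box(-.0375,.0375,-.055,.055,0,.018),box(-.025,.025,-.042,.018,.018,.032),box(-.026,-.014,.034,.046,.018,.032),box(.014,.026,.034,.046,.018,.032)]
def place(B,x,y,z,yaw):
    return B@R.from_euler('z',yaw).as_matrix().T+[x,y,z]
def sil(n,parts,roi):
    x0,y0,x1,y1=roi; im=np.zeros(((y1-y0)*S,(x1-x0)*S),np.uint8)
    for P in parts:
        p=(proj(n,P)-[x0,y0]+.5)*S-.5
        cv2.fillConvexPoly(im,cv2.convexHull(np.round(p*16).astype(np.int32)),255,shift=4)
    return cv2.resize(im,(x1-x0,y1-y0),interpolation=cv2.INTER_AREA)/255.
def fit(make,p0,masks,scale):
    rois={n:(lambda r:(r[0]-15,r[1]-15,r[0]+r[2]+15,r[1]+r[3]+15))(cv2.boundingRect(m.astype(np.uint8))) for n,m in masks.items()}
    def cost(u):
        c=0
        for n,m in masks.items():
            x0,y0,x1,y1=rois[n]; mm=m[y0:y1,x0:x1]
            c+=np.abs(sil(n,make(p0+u*scale),rois[n])-mm).sum()/mm.sum()
        return c
    best=None
    u=np.zeros(len(p0))
    for s in(1.,.4,.15):
        sx=np.vstack([u,u+np.eye(len(p0))*s])
        r=minimize(cost,u,method='Nelder-Mead',options=dict(initial_simplex=sx,maxiter=300,xatol=.005,fatol=1e-4)); u=r.x
    return p0+u*scale,r.fun
def ray(n,px,z):
    m=imaging.camera_model(n); q=m['orientation'];f=210/np.tan(np.radians(m['vfov'])/2)
    d=R.from_quat([*q[1:],q[0]]).apply([(px[0]-m['cx'])/f,(px[1]-m['cy'])/f,1])
    return m['xyz']+d*(z-m['xyz'][2])/d[2]
E
cat > m.py <<'E'
from h import *
ims={n:imaging.read_camera(n) for n in('top','scene')}
exp={'top':(346,223),'scene':(296,250)}
jm={}
for n in ims:
    for d in imaging.cut_out('drill_jig',n):
        if np.hypot(*(np.array(d['centre'])-exp[n]))<20: jm[n]=d['mask']
bm={}
for n,(x0,y0,x1,y1) in {'top':(205,190,290,262),'scene':(215,170,292,228)}.items():
    I=ims[n].astype(int); m=(I[...,0]-I[...,2]>22)
    k=np.zeros_like(m);k[y0:y1,x0:x1]=m[y0:y1,x0:x1]
    _,l,st,_=cv2.connectedComponentsWithStats(k.astype(np.uint8)); bm[n]=l==1+np.argmax(st[1:,4]); print(n,bm[n].sum())
pins=[ray('top',p,.032) for p in((333,211),(330,226))]; print(pins)
c=ray('top',(346,223),.01); yd=np.mean(pins,0)-c; yaw=np.arctan2(-yd[0],yd[1])
mk=lambda p:[place(B,*p) for B in JIG]
pj,f=fit(mk,np.array([c[0],c[1],0,yaw]),jm,np.array([.008,.008,.008,.1])); print('jig',pj.round(4),f)
for n in jm: print(n,fit(lambda p:mk([p[0],p[1],0,p[2]]),pj[[0,1,3]],{n:jm[n]},np.array([.008,.008,.1])))
c=ray('top',(246,226),.04)
PB=lambda p:[place(box(-.04,.04,-.0575,.0575,.004,p[3]),p[0],p[1],0,p[2])]
pb,f=fit(PB,np.array([c[0],c[1],0,.04]),bm,np.array([.008,.008,.1,.012])); print('pile x y yaw h',pb.round(4),f)
out=[]
for n,(x0,y0,w) in {'top':(200,150,190),'scene':(200,150,150)}.items():
    s=4 if w<170 else 4
    v=cv2.resize(ims[n][y0:y0+130,x0:x0+w],None,fx=s,fy=s,interpolation=cv2.INTER_CUBIC)[...,::-1].copy()
    v=v[:480]
    for P,c in[(B,(0,255,0)) for B in mk(pj)]+[(PB(pb)[0],(255,255,0))]:
        for i in range(8):
            for j in(1,2,4):
                if not i&j:
                    a=[tuple(int(t) for t in (q-[x0,y0]+.5)*s) for q in proj(n,P[[i,i|j]])]; cv2.line(v,a[0],a[1],c,1)
    cv2.imwrite(f'pics/{n}_fit.png',v)
E
python3 m.py
```

```text
top 1701
scene 928
[array([ 0.51423529, -0.1660074 ,  0.032     ]), array([ 0.47807521, -0.15709827,  0.032     ])]
jig [ 4.850e-01 -1.975e-01 -1.000e-04 -2.860e-01] 0.10265827142467457Traceback (most recent call last):
  File "m.py", line 17, in <module>
    for n in jm: print(n,fit(lambda p:mk([p[0],p[1],0,p[2]]),pj[[0,1,3]],{n:jm[n]},np.array([.008,.008,.1])))
                         ~~~^^^^^^^^^^^^^^^^^^^^^^^^^^^^^^^^^^^^^^^^^^^^^^^^^^^^^^^^^^^^^^^^^^^^^^^^^^^^^^^^
  File "h.py", line 33, in fit
    r=minimize(cost,u,method='Nelder-Mead',options=dict(initial_simplex=sx,maxiter=300,xatol=.005,fatol=1e-4)); u=r.x
    res = _minimize_neldermead(fun, x0, args, callback, bounds=bounds,
                               **options)
    fxr = func(xr)
    fx = function(np.copy(x), *(wrapper_args + args))
  File "h.py", line 27, in cost
    c+=np.abs(sil(n,make(p0+u*scale),rois[n])-mm).sum()/mm.sum()
              ~~~^^^^^^^^^^^^^^^^^^^^^^^^^^^^
  File "h.py", line 18, in sil
    p=(proj(n,P)-[x0,y0]+.5)*S-.5
       ~~~~^^^^^
  File "h.py", line 7, in proj
    m=imaging.camera_model(n); q=m['orientation']
ValueError: time passes only in moves, steps and waits
```

```bash
sed -i 's/imaging.camera_model(n)/CM[n]/; s/^S=6/S=6\nCM={n:imaging.camera_model(n) for n in("top","scene")}/' h.py; python3 m.py; python3 -c "
from station import readout;print(readout.get_obs()['t'])"
```

```text
top 1700
scene 926
[array([ 0.51423529, -0.1660074 ,  0.032     ]), array([ 0.47807521, -0.15709827,  0.032     ])]
jig [ 0.4855 -0.1967 -0.0008 -0.3015] 0.11311534028466105
top (array([ 0.4865661 , -0.19743959, -0.29969143]), np.float64(0.03277213865449159))
scene (array([ 0.48360837, -0.19702884, -0.30090846]), np.float64(0.042230888672227636))
pile x y yaw h [0.4849 0.0483 0.0334 0.0394] 0.2264779271637508
0.9
```

View pics/top_fit.png

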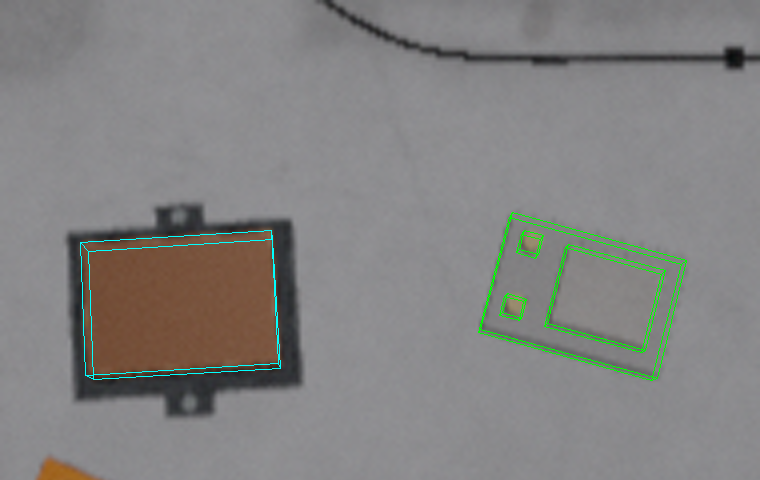

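View pics/scene_fit.png

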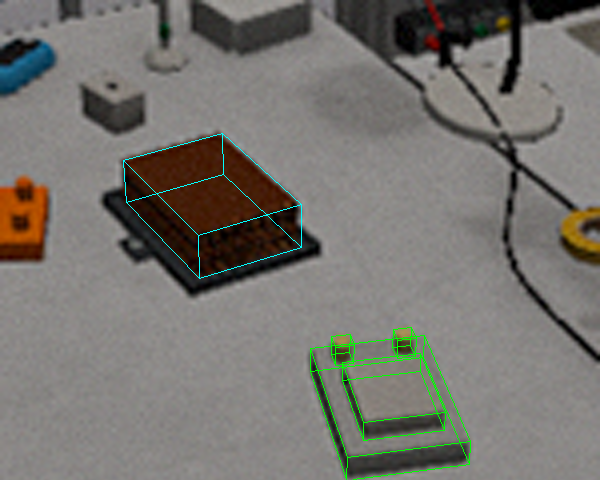

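The crops confirm the grey jig: the fitted edges and brass pins coincide in both views. The jig rests at z≈0 as expected, and the pile top is at about 39 mm. I'll refine the pile with filled masks, plus the tray outline.

```bash
cat > m2.py <<'E'
from h import *
ims={n:imaging.read_camera(n) for n in('top','scene')}
bm={}
for n,(x0,y0,x1,y1) in {'top':(205,190,290,262),'scene':(215,170,292,228)}.items():
    I=ims[n].astype(int); m=(I[...,0]-I[...,2]>np.where(True,I.max(-1)*.22,0)); k=np.zeros_like(m,np.uint8);k[y0:y1,x0:x1]=m[y0:y1,x0:x1]
    k=cv2.morphologyEx(k,cv2.MORPH_CLOSE,np.ones((3,3),np.uint8))
    _,l,st,_=cv2.connectedComponentsWithStats(k); bm[n]=l==1+np.argmax(st[1:,4]); print(n,bm[n].sum())
PB=lambda p:[place(box(-.04,.04,-.0575,.0575,.008,p[3]),p[0],p[1],0,p[2])]
p0=np.array([.485,.048,.033,.04]); sc=np.array([.008,.008,.1,.012])
print('pile both',fit(PB,p0,bm,sc))
for n in bm: print(n,fit(PB,p0,{n:bm[n]},sc))
for h in (.036,.040,.044): print(h,[np.round(np.append(*fit(lambda p:PB([*p,h]),p0[:3],{n:bm[n]},sc[:3])),4) for n in bm])
tm={n:imaging.cut_out('stack_tray',n)[0]['mask'] for n in ims}
T=lambda p:[place(box(-.052,.052,-.07,.07,0,.01),p[0],p[1],0,p[2]),place(box(-.066,.066,-.012,.012,0,.006),p[0],p[1],0,p[2]),PB([*p,.04])[0]]
for n in tm: print('tray',n,fit(T,p0[:3],{n:tm[n]},sc[:3]))
o=readout.get_obs();print(o['t'],o['q'],o['eef_pos'])
E
python3 m2.py
```

```text
top 1746
scene 1097
pile both (array([0.4835873 , 0.04725248, 0.02722642, 0.04057159]), np.float64(0.14126155356778816))
top (array([0.48402919, 0.0464783 , 0.03654424, 0.05501663]), np.float64(0.024097657390562185))
scene (array([0.47984626, 0.04290501, 0.0405259 , 0.04362874]), np.float64(0.050315477148015084))
0.036 [array([0.4858, 0.0479, 0.0328, 0.054 ]), array([0.4816, 0.0472, 0.0388, 0.1177])]
0.04 [array([0.4853, 0.0475, 0.0338, 0.0439]), array([0.4811, 0.0458, 0.0314, 0.0706])]
0.044 [array([0.4849, 0.0472, 0.0349, 0.0351]), array([0.4798, 0.0425, 0.0374, 0.0505])]
tray top (array([0.48316521, 0.04766195, 0.03104405]), np.float64(0.03483815687804579))
tray scene (array([0.48105331, 0.04875691, 0.05355897]), np.float64(0.045199249692994894))
1.1 [-1.2161173   0.47696485  0.02241409  1.55537232 -0.01151419  1.10928883
 -0.08311092] [0.30135754 0.60403518 0.23134348]
```

```bash
cat > plan.py <<'E'
import sys
from h import *
# usage: x y z yaw_toolY(deg) -> rows with step 4.8cm/8deg
def rows(tx,ty,tz,ya,step=.048,via=None):
    o=readout.get_obs(); q=o['tool_rot']; M=R.from_quat([*q[1:],q[0]]).as_matrix()
    p=o['eef_pos'].copy(); a=np.degrees(np.arctan2(M[1,1],M[0,1])); print('pos',p.round(4),'toolY',a.round(2),'toolz',M[:,2].round(4),'F',o['contact_force'].round(2),'t',o['t'],'q',o['q'].round(2))
    pts=([np.array(via)] if via else [])+[np.array([tx,ty,tz])]
    da=(ya-a+90)%180-90
    if '--long' in sys.argv: da-=180*np.sign(da)
    L=[np.linalg.norm(b-c) for b,c in zip(pts,[p]+pts[:-1])]
    n=max(1,int(np.ceil(sum(L)/step)),int(np.ceil(abs(da)/8.3)))
    cum=np.cumsum([0]+L); P=np.array([p]+pts)
    s=np.linspace(0,cum[-1],n+1); W=np.stack([np.interp(s,cum,P[:,i]) for i in range(3)],1)
    for i in range(n):
        t=np.radians(a); Y=np.array([np.cos(t),np.sin(t),0]); X=np.array([-np.sin(t),np.cos(t),0]); d=(W[i+1]-W[i])*100
        print([round(float(v),2) for v in (d@X,d@Y,-d[2],-da/n)]); a+=da/n
if __name__=='__main__':
    v=[float(x) for x in sys.argv[1:] if not x.startswith('--')]
    rows(*v[:4],via=v[4:7] if len(v)>4 else None)
E
python3 plan.py .485 -.197 .16 -17.2 .50 .2 .23
```

```text
pos [0.3014 0.604  0.2313] toolY 63.48 toolz [ 0.e+00  1.e-04 -1.e+00] F [-0.36  0.77  0.1 ] t 1.1 q [-1.22  0.48  0.02  1.56 -0.01  1.11 -0.08]
[-3.77, -2.87, 0.01, 4.48]
[-3.99, -2.57, 0.01, 4.48]
[-4.17, -2.25, 0.01, 4.48]
[-4.34, -1.92, 0.01, 4.48]
[-4.47, -1.57, 0.01, 4.48]
[-4.58, -1.22, 0.01, 4.48]
[-4.66, -0.86, 0.01, 4.48]
[-4.72, -0.49, 0.01, 4.48]
[-4.74, -0.12, 0.01, 4.48]
[-4.48, -0.89, 0.42, 4.48]
[-4.37, -1.66, 0.82, 4.48]
[-4.48, -1.31, 0.82, 4.48]
[-4.57, -0.96, 0.82, 4.48]
[-4.63, -0.6, 0.82, 4.48]
[-4.66, -0.24, 0.82, 4.48]
[-4.67, 0.13, 0.82, 4.48]
[-4.64, 0.49, 0.82, 4.48]
[-4.59, 0.86, 0.82, 4.48]
```

Request:
{"op": "drive_tool", "data": {"series": [[-3.8, -2.9, 0, 4.5, -1], [-4.0, -2.6, 0, 4.5, -1], [-4.2, -2.2, 0, 4.5, -1], [-4.3, -1.9, 0, 4.5, -1], [-4.5, -1.6, 0, 4.5, -1], [-4.6, -1.2, 0, 4.5, -1], [-4.7, -0.9, 0, 4.5, -1], [-4.7, -0.5, 0, 4.5, -1]]}}

```text
t: 1.9
eef_pos: [0.4694, 0.2607, 0.2317]
tool_rot: [0.0, 0.52, 0.854, 0.0]
contact_force: [1.9, 0.2, 1.3]
gripper_width: 1.002
grasp_force: 0.0
```

```bash
python3 plan.py .485 -.197 .16 -17.2 .50 .2 .23
```

```text
pos [0.4694 0.2607 0.2317] toolY 27.3 toolz [ 6.e-04  6.e-04 -1.e+00] F [1.94 0.23 1.33] t 1.9 q [-0.85  0.25  0.26  1.9  -0.08  1.   -0.07]
[-4.71, -0.04, 0.11, 4.45]
[-4.43, -0.95, 0.51, 4.45]
[-4.35, -1.63, 0.82, 4.45]
[-4.46, -1.29, 0.82, 4.45]
[-4.55, -0.94, 0.82, 4.45]
[-4.61, -0.58, 0.82, 4.45]
[-4.64, -0.22, 0.82, 4.45]
[-4.64, 0.14, 0.82, 4.45]
[-4.62, 0.5, 0.82, 4.45]
[-4.56, 0.85, 0.82, 4.45]
```

Request:
{"op": "drive_tool", "data": {"series": [[-4.7, 0, 0.1, 4.5, -1], [-4.4, -0.9, 0.5, 4.5, -1], [-4.3, -1.6, 0.8, 4.5, -1], [-4.5, -1.3, 0.8, 4.5, -1], [-4.5, -0.9, 0.8, 4.5, -1], [-4.6, -0.6, 0.8, 4.4, -1], [-4.6, -0.2, 0.8, 4.4, -1], [-4.6, 0.1, 0.8, 4.4, -1]]}}

```text
t: 2.7
eef_pos: [0.489, -0.1018, 0.1774]
tool_rot: [0.0, 0.757, 0.654, 0.001]
contact_force: [0.8, 0.7, -0.3]
gripper_width: 1.0
grasp_force: 0.0
```

Request:
{"op": "drive_tool", "data": {"series": [[-4.6, 0.5, 0.8, 4.4, -1], [-4.6, 0.8, 0.8, 4.4, -1], [0, 0, 0, 0, -1], [0, 0, 0, 0, -1], [0, 0, 0, 0, -1]]}}

```text
t: 3.2
eef_pos: [0.4855, -0.1918, 0.1613]
tool_rot: [-0.0, 0.803, 0.595, 0.0]
contact_force: [1.7, 1.0, -0.1]
gripper_width: 1.0
grasp_force: 0.0
```

```bash
python3 plan.py .485 -.1972 .10 -17.2
```

```text
pos [ 0.4855 -0.1918  0.1613] toolY -16.9 toolz [ 2.e-04  7.e-04 -1.e+00] F [ 1.73  1.03 -0.1 ] t 3.2 q [-0.22  0.35  0.59  2.02 -0.26  0.85  0.22]
[-0.27, 0.05, 3.07, 0.15]
[-0.27, 0.05, 3.07, 0.15]
```

Request:
{"op": "drive_tool", "data": {"series": [[-0.3, 0, 3.5, 0.3, -1], [-0.2, 0, 3.5, 0, -1], [0, 0, 3, 0, -1], [0, 0, 0, 0, -1], [0, 0, 0, 0, -1]]}}

```text
t: 3.7
eef_pos: [0.4841, -0.1967, 0.0617]
tool_rot: [-0.0, 0.805, 0.593, -0.0]
contact_force: [0.6, -0.3, 0.8]
gripper_width: 1.001
grasp_force: 0.0
```

```bash
python3 plan.py .485 -.1972 .017 -17.2; python3 -c "
from station import imaging;import cv2,numpy as np
a=imaging.read_camera('scene')[165:285,230:350];b=imaging.read_camera('top')[160:280,290:410]
cv2.imwrite('pics/pre.png',cv2.resize(np.hstack([a,b]),None,fx=3.3,fy=3.3,interpolation=cv2.INTER_CUBIC)[...,::-1])"
```

```text
pos [ 0.4841 -0.1967  0.0617] toolY -17.2 toolz [-4.e-04  5.e-04 -1.e+00] F [ 0.64 -0.25  0.83] t 3.7 q [-0.12  0.51  0.49  2.08 -0.4   0.64  0.34]
[-0.02, 0.1, 4.47, -0.0]
```

View pics/pre.png

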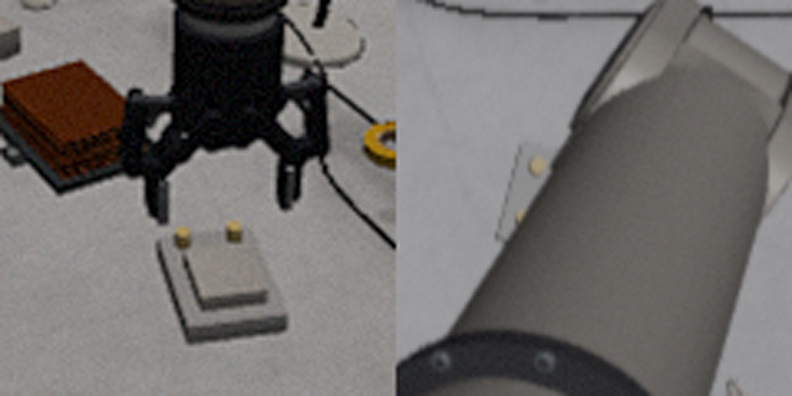

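In the left half (scene view) the open fingers, at about (157,200) and (290,190), straddle the grey jig's raised block from above. The right half (top view) shows only one edge of the jig and its pins beside the arm. I'll go down.

Request:
{"op": "drive_tool", "data": {"series": [[0, 0.1, 2, 0, -1], [0, 0, 1.5, 0, -1], [0, 0, 0.9, 0, -1], [0, 0, 0, 0, -1], [0, 0, 0, 0, -1]], "squeeze": 50}}

```text
t: 4.3
eef_pos: [0.4847, -0.1982, 0.0176]
tool_rot: [0.0, 0.806, 0.592, 0.0]
contact_force: [0.6, -0.2, 0.2]
gripper_width: 0.999
grasp_force: 0.0
```

Request:
{"op": "drive_tool", "data": {"series": [[0, 0, 0, 0, 0], [0, 0, 0, 0, 0.3], [0, 0, 0, 0, 1], [0, 0, 0, 0, 1], [0, 0, 0, 0, 1], [0, 0, 0, 0, 1], [0, 0, 0, 0, 1], [0, 0, 0, 0, 1]], "squeeze": 50}}

```text
t: 5.1
eef_pos: [0.485, -0.1982, 0.018]
tool_rot: [0.0, 0.806, 0.593, 0.0]
contact_force: [-0.6, 1.0, 5.0]
gripper_width: 0.572
grasp_force: 51.6
```

Request:
{"op": "drive_tool", "data": {"series": [[0, 0, -0.5, 0, 1], [0, 0, -1, 0, 1], [0, 0, -2, 0, 1], [0, 0, -3, 0, 1], [0, 0, -3, 0, 1], [0, 0, -1.5, 0, 1], [0, 0, 0, 0, 1], [0, 0, 0, 0, 1]]}}

```text
t: 5.9
eef_pos: [0.4843, -0.1977, 0.1272]
tool_rot: [-0.0, 0.805, 0.593, 0.0]
contact_force: [0.7, 0.5, -3.9]
gripper_width: 0.57
grasp_force: 53.1
```

```bash
python3 plan.py .4825 .047 .128 1.95|head -12; python3 - <<'E'
from h import *
m=[d for d in imaging.cut_out('drill_jig','scene')]
for d in m: print(d['conf'],d['centre'],d['mask'].sum())
o=readout.get_obs();p=o['eef_pos'];print(o['torque'])
im=imaging.read_camera('scene');v=cv2.resize(im[140:290,210:390],None,fx=4,fy=4,interpolation=cv2.INTER_CUBIC)[...,::-1].copy()
for P in [place(B,p[0],p[1],p[2]-.018,np.radians(-17.2)) for B in JIG]:
    for i in range(8):
        for j in(1,2,4):
            if not i&j:
                a=[tuple(int(t) for t in (q-[210,140]+.5)*4) for q in proj('scene',P[[i,i|j]])]; cv2.line(v,a[0],a[1],(0,255,0),1)
cv2.imwrite('pics/held.png',v)
E
```

```text
pos [ 0.4843 -0.1977  0.1272] toolY -17.3 toolz [ 0.e+00  4.e-04 -1.e+00] F [ 0.69  0.49 -3.89] t 5.9 q [-0.19  0.41  0.57  2.04 -0.31  0.78  0.27]
[3.88, -1.24, -0.01, -3.21]
[3.95, -1.02, -0.01, -3.21]
[4.0, -0.8, -0.01, -3.21]
[4.04, -0.57, -0.01, -3.21]
[4.06, -0.35, -0.01, -3.21]
[4.08, -0.12, -0.01, -3.21]
0.78 [190.5, 206.3] 815
0.76 [294.4, 252.8] 1002
[-0.01954108 -0.00580481 -0.00567622]
```

View pics/held.png

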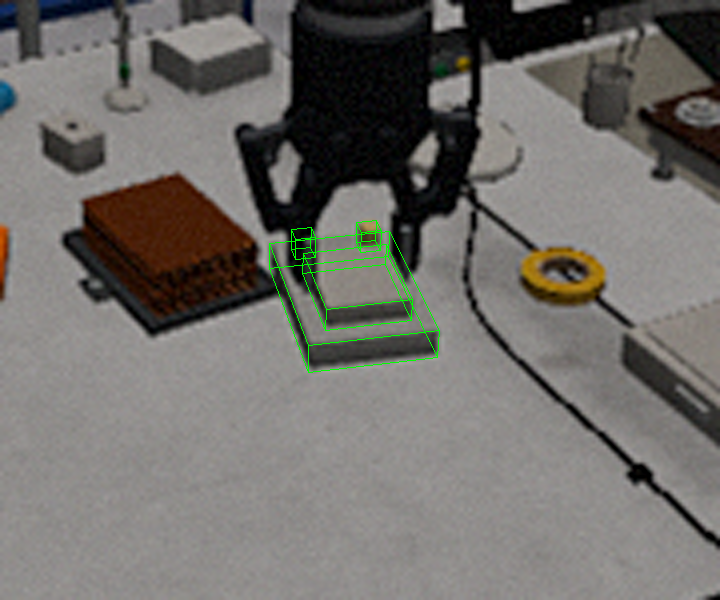

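The jig hangs level in the fingers at about (360,300) in the crop, and the predicted outline matches, so the grip is good. Moving over the pile next.

Request:
{"op": "drive_tool", "data": {"series": [[3.9, -1.2, 0, -3.2, 1], [3.9, -1.0, 0, -3.2, 1], [4.0, -0.8, 0, -3.2, 1], [4.0, -0.6, 0, -3.2, 1], [4.1, -0.3, 0, -3.2, 1], [4.1, -0.1, 0, -3.2, 1], [0, 0, 0, 0, 1], [0, 0, 0, 0, 1]]}}

```text
t: 6.8
eef_pos: [0.4832, 0.0471, 0.1263]
tool_rot: [-0.0, 0.695, 0.719, -0.001]
contact_force: [0.3, -1.1, -3.1]
gripper_width: 0.571
grasp_force: 53.1
```

```bash
python3 plan.py .4822 .0465 .08 1.95
```

```text
pos [0.4832 0.0471 0.1263] toolY 2.02 toolz [-1.9e-03 -7.0e-04 -1.0e+00] F [ 0.28 -1.09 -3.11] t 6.8 q [-0.6   0.33  0.45  2.12 -0.21  0.74  0.02]
[-0.06, -0.1, 4.63, 0.07]
```

Request:
{"op": "drive_tool", "data": {"series": [[0, -0.1, 2, 0, 1], [0, 0, 2, 0, 1], [0, 0, 1.2, 0, 1], [0, 0, 0, 0, 1], [0, 0, 0, 0, 1]]}}

```text
t: 7.3
eef_pos: [0.483, 0.0454, 0.0753]
tool_rot: [0.0, 0.696, 0.718, -0.0]
contact_force: [-0.6, 0.7, -3.2]
gripper_width: 0.565
grasp_force: 53.0
```

```bash
cat > look.py <<'E'
import sys
from h import *
o=readout.get_obs();p=o['eef_pos'];q=o['tool_rot'];M=R.from_quat([*q[1:],q[0]]).as_matrix();print(p,np.degrees(np.arctan2(M[1,1],M[0,1])),o['contact_force'].round(2),o['torque'].round(3),o['t'])
im=imaging.read_camera('scene');v=cv2.resize(im[140:245,195:330],None,fx=5.5,fy=5.5,interpolation=cv2.INTER_CUBIC)[...,::-1].copy()
cv2.imwrite(f'pics/{sys.argv[1]}.png',v)
E
python3 look.py above
```

```text
[0.48297257 0.0454096  0.07531569] 1.7919269854913356 [-0.59  0.71 -3.22] [-0.01  -0.047 -0.008] 7.3
```

View pics/above.png

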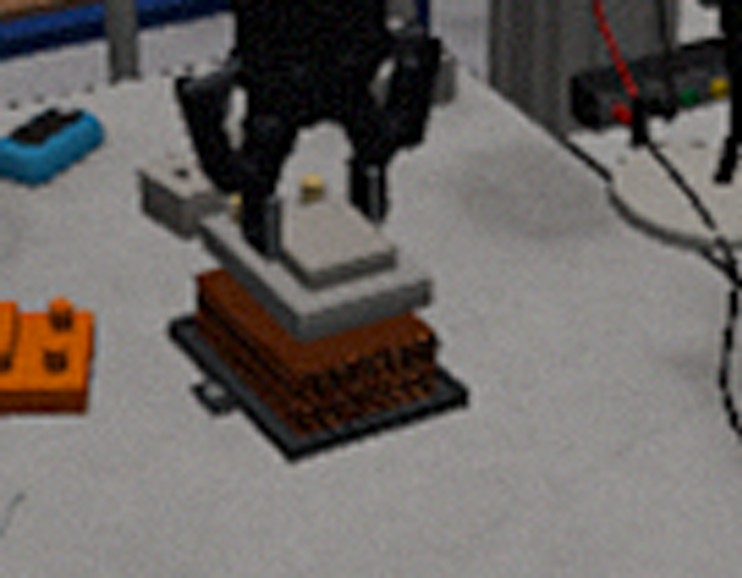

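The jig (around (320,270) in the crop) hovers square and level above the brown pile, with a gap of roughly 15 mm. I'll lower it slowly.

Request:
{"op": "drive_tool", "data": {"series": [[0.1, 0, 0.3, 0, 1], [0, 0, 0.3, 0, 1], [0, 0, 0.2, 0, 1], [0, 0, 0, 0, 1], [0, 0, 0, 0, 1]]}}

```text
t: 7.85
eef_pos: [0.4829, 0.0474, 0.0673]
tool_rot: [-0.0, 0.695, 0.719, 0.0]
contact_force: [-0.5, -0.7, -2.9]
gripper_width: 0.57
grasp_force: 53.1
```

Request:
{"op": "drive_tool", "data": {"series": [[0, 0, 0.15, 0, 1], [0, 0, 0, 0, 1], [0, 0, 0, 0, 1]]}}

```text
t: 8.15
eef_pos: [0.4829, 0.0473, 0.0658]
tool_rot: [-0.0, 0.695, 0.719, -0.0]
contact_force: [0.2, 0.1, -2.8]
gripper_width: 0.574
grasp_force: 53.1
```

Request:
{"op": "drive_tool", "data": {"series": [[0, 0, 0.15, 0, 1], [0, 0, 0, 0, 1], [0, 0, 0, 0, 1]]}}

```text
t: 8.45
eef_pos: [0.4829, 0.0473, 0.0643]
tool_rot: [-0.0, 0.695, 0.719, -0.0]
contact_force: [0.5, 0.2, -4.2]
gripper_width: 0.568
grasp_force: 53.1
```

Request:
{"op": "drive_tool", "data": {"series": [[0, 0, 0.15, 0, 1], [0, 0, 0, 0, 1], [0, 0, 0, 0, 1]]}}

```text
t: 8.75
eef_pos: [0.4828, 0.0473, 0.0627]
tool_rot: [-0.0, 0.695, 0.719, -0.0]
contact_force: [-0.5, 0.1, -3.2]
gripper_width: 0.568
grasp_force: 53.1
```

Request:
{"op": "drive_tool", "data": {"series": [[0, 0, 0.1, 0, 1], [0, 0, 0, 0, 1], [0, 0, 0, 0, 1]]}}

```text
t: 9.05
eef_pos: [0.4828, 0.0473, 0.0617]
tool_rot: [-0.0, 0.695, 0.719, -0.0]
contact_force: [0.1, 0.6, -3.8]
gripper_width: 0.568
grasp_force: 53.1
```

Request:
{"op": "drive_tool", "data": {"series": [[0, 0, 0.1, 0, 1], [0, 0, 0, 0, 1], [0, 0, 0, 0, 1]]}}

```text
t: 9.35
eef_pos: [0.4829, 0.0473, 0.0608]
tool_rot: [0.0, 0.695, 0.719, 0.0]
contact_force: [-0.4, -1.1, -3.5]
gripper_width: 0.568
grasp_force: 53.1
```

Request:
{"op": "drive_tool", "data": {"series": [[0, 0, 0.1, 0, 1], [0, 0, 0, 0, 1], [0, 0, 0, 0, 1]]}}

```text
t: 9.65
eef_pos: [0.4829, 0.0473, 0.0598]
tool_rot: [-0.0, 0.695, 0.719, -0.0]
contact_force: [-0.3, 0.1, -2.8]
gripper_width: 0.566
grasp_force: 53.1
```

Request:
{"op": "drive_tool", "data": {"series": [[0, 0, 0.1, 0, 1], [0, 0, 0, 0, 1], [0, 0, 0, 0, 1]]}}

```text
t: 9.95
eef_pos: [0.4828, 0.0474, 0.0588]
tool_rot: [-0.0, 0.695, 0.719, -0.0]
contact_force: [0.6, -0.6, -3.2]
gripper_width: 0.57
grasp_force: 53.1
```

Request:
{"op": "drive_tool", "data": {"series": [[0, 0, 0.1, 0, 1], [0, 0, 0, 0, 1], [0, 0, 0, 0, 1]]}}

```text
t: 10.25
eef_pos: [0.4829, 0.0473, 0.0586]
tool_rot: [-0.0, 0.695, 0.719, 0.0]
contact_force: [-3.9, -0.3, 9.7]
gripper_width: 0.568
grasp_force: 54.6
```

Request:
{"op": "drive_tool", "data": {"series": [[0, 0, 0.1, 0, 1], [0, 0, 0, 0, 1], [0, 0, 0, 0, 1]]}}

```text
t: 10.55
eef_pos: [0.4829, 0.0474, 0.0586]
tool_rot: [-0.001, 0.696, 0.718, 0.0]
contact_force: [-8.2, -1.5, 24.0]
gripper_width: 0.571
grasp_force: 56.2
```

It seated at TCP z = 0.0586, which puts the pile top at about 40 mm, as measured. I'll ease off the load and release.

Request:
{"op": "drive_tool", "data": {"series": [[0, 0, -0.13, 0, 1], [0, 0, 0, 0, 1], [0, 0, 0, 0, 1]]}}

```text
t: 10.85
eef_pos: [0.4833, 0.0474, 0.0586]
tool_rot: [0.0, 0.695, 0.719, 0.0]
contact_force: [-2.8, -0.1, 9.0]
gripper_width: 0.569
grasp_force: 54.4
```

```bash
python3 look.py seated
```

```text
[0.48327223 0.04739483 0.05864453] 1.8728703076704671 [-2.82 -0.08  9.  ] [-0.048  0.56  -0.047] 10.85
```

View pics/seated.png

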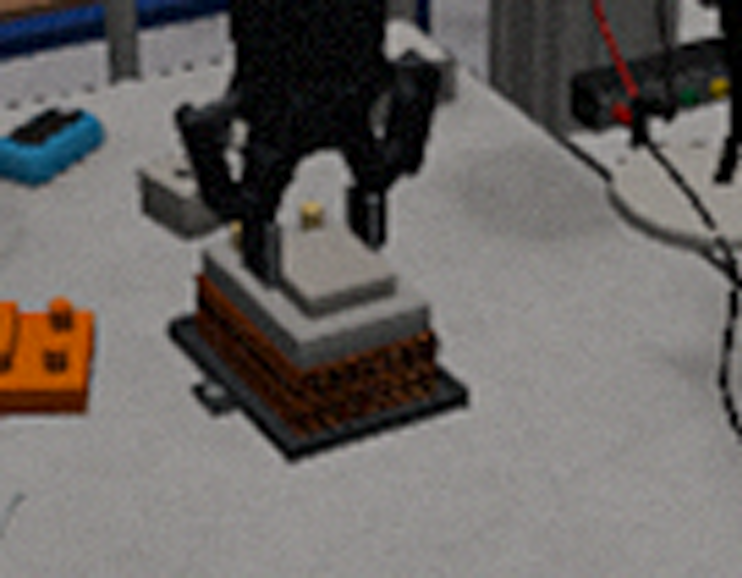

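The jig sits flat, centred and square on the pile at about (315,290) in the crop. I'll open the fingers and withdraw straight up.

Request:
{"op": "drive_tool", "data": {"series": [[0, 0, 0, 0, 0], [0, 0, 0, 0, -0.5], [0, 0, 0, 0, -1], [0, 0, 0, 0, -1], [0, 0, 0, 0, -1], [0, 0, 0, 0, -1], [0, 0, 0, 0, -1]]}}

```text
t: 11.6
eef_pos: [0.4829, 0.0473, 0.058]
tool_rot: [-0.0, 0.695, 0.719, -0.0]
contact_force: [-0.6, -0.2, 0.2]
gripper_width: 1.001
grasp_force: 0.0
```

Request:
{"op": "drive_tool", "data": {"series": [[0, 0, -1, 0, -1], [0, 0, -2, 0, -1], [0, 0, -3, 0, -1], [0, 0, -4, 0, -1], [0, 0, -4, 0, -1], [-4, 0, 0, 0, -1], [-4, 0, 0, 0, -1], [-4, 0, 0, 0, -1]]}}

```text
t: 12.4
eef_pos: [0.4869, -0.0737, 0.1993]
tool_rot: [0.0, 0.695, 0.719, 0.001]
contact_force: [1.3, -0.6, -0.6]
gripper_width: 0.999
grasp_force: 0.0
```

Request:
{"op": "drive_tool", "data": {"series": [[-4, 0, 0, 0, -1], [-4, 0, 0, 0, -1], [-4, 0, 0, 0, -1], [-4, 0, 0, 0, -1], [0, 0, 0, 0, -1], [0, 0, 0, 0, -1]]}}

```text
t: 13.0
eef_pos: [0.4916, -0.2335, 0.1985]
tool_rot: [0.0, 0.696, 0.718, -0.0]
contact_force: [0.5, 0.3, 0.3]
gripper_width: 1.0
grasp_force: 0.0
```

```bash
python3 - <<'E'
from h import *
im={n:imaging.read_camera(n) for n in('top','scene')}
jm={}
for n,e in {'top':(246,226),'scene':(253,190)}.items():
    for d in imaging.cut_out('drill_jig',n):
        print(n,d['conf'],d['centre'])
        if np.hypot(*(np.array(d['centre'])-e))<20 and n not in jm: jm[n]=d['mask']
mk=lambda p:[place(B,*p) for B in JIG]
print(fit(mk,np.array([.483,.047,.04,.033]),jm,np.array([.008,.008,.008,.1])))
for n in jm: print(n,fit(lambda p:mk([p[0],p[1],.0405,p[2]]),np.array([.483,.047,.033]),{n:jm[n]},np.array([.008,.008,.1])))
a=im['top'][170:270,190:290];b=im['scene'][145:245,200:300]
cv2.imwrite('pics/final.png',cv2.resize(np.hstack([a,b]),None,fx=4,fy=4,interpolation=cv2.INTER_CUBIC)[...,::-1]); print(readout.get_obs()['t'])
E
```

```text
top 0.96 [243.2, 226.6]
top 0.56 [215.0, 288.1]
scene 0.75 [250.0, 193.4]
scene 0.66 [190.0, 206.5]
(array([0.48380766, 0.0489901 , 0.03837112, 0.03770086]), np.float64(0.18052645697712))
top (array([0.48404547, 0.04738166, 0.05362125]), np.float64(0.09040541483497312))
scene (array([0.48095867, 0.04699511, 0.01548647]), np.float64(0.09082225583061372))
13.2
```

View pics/final.png

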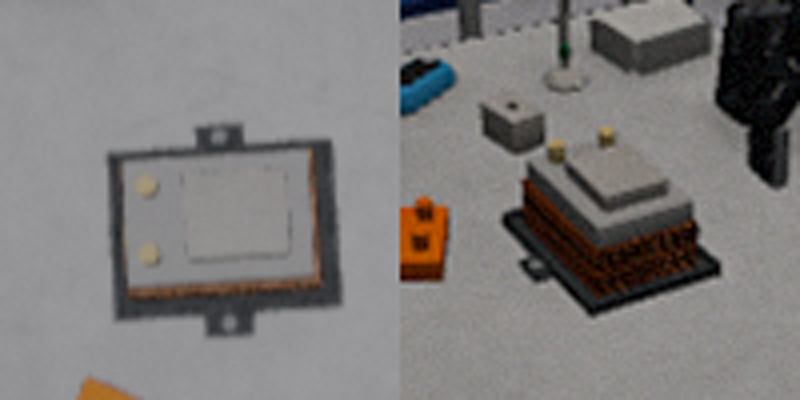

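The final picture shows the jig square and flat on the pile at about (220,220) in the left half, within about 1–2 mm of the pile's centre when both are measured from the same camera. The gripper is clear of everything and the steel block is undisturbed.

```bash
python3 -c "
from station import hand_in;print(hand_in())"
```

```text
the job is handed in; nothing more can be done
None
```

The grey drill jig sits flat, centred and squared on the pile, released only after contact was felt at a pile height of about 40 mm, and the job was handed in at about 13 s with the gripper clear (no verdict was returned).

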